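Set a flatted shaft flat-up in a V-block fixture and clamp it

TASK

Set the dark shaft up in the V-block fixture for pinning: without lifting it out of the V-blocks, push it along until its nose touches the end stop and roll it until its bright milled flat faces straight up, and let go of it. Then swing the red toggle handle fully upright so that the clamp's rubber foot sits square on the flat and holds the shaft. Leave the other things on the bench where they are.

Things in the scene. Friction and masses are not known exactly. Their poses are not given: they have to be found in the camera images.
- v_fixture: Fixture fixed to the bench: dark blue plate 90 x 285 mm, 12 mm thick, two bright steel V-blocks, end stop, grey pedestal with toggle clamp. Origin on the bench under the groove, in the plane of the stop's face; x level across the groove (away from the robot at yaw 0), y UP, z level along the groove from the stop outwards (to the robot's right at yaw 0). Shaft axis seats at x 0, y 75 mm.
- gap_mid (a point): Fixed point on the groove axis (x 0, y 75 mm) at z 106 mm, middle of the free gap between the V-blocks, axes as v_fixture. V-blocks are 60 mm wide (88 over their 20 mm high feet), tops at y 72 mm, and span z 6 to 56 and z 156 to 184 mm; in the gap only the 12 mm plate lies below, so fingers can reach round the shaft. Grip with some 40 N to roll it, or it slips in the fingers.
- stop_face (a point): Middle of the end stop's face, on the groove axis (x 0, y 75, z 0 mm of v_fixture), axes as v_fixture. The stop is 34 mm wide, 78 mm high, 14 mm thick (z -14 to 0). Behind it the clamp's pedestal spans z -70 to -16 mm, 44 mm wide, 39 mm high, with two upright cheek plates 23 mm over all, up to 112 mm high. The plate spans z -90 to 195 mm.
- shaft: Dark shaft, 28 mm diameter, 200 mm long, 0.3 to 0.55 kg, loose in the V-blocks, stays by friction as left. Origin: centre of its nose end face; z along its axis away from nose and stop; y square out of the flat (up when the flat is up). The flat: bright pocket with a dark dimple, 14 to 54 mm behind the nose, 20 mm wide, 10 mm from the axis; elsewhere the shaft is fully round.
- shaft_mid (a point): Point on the shaft's axis 95 mm behind the nose, fully round there, axes as shaft: a good place to grip across it, in the gap between the V-blocks from start to finish, 75 mm above the bench. At the start the nose is 15 to 35 mm short of the stop and the flat is rolled 0.45 to 1.35 rad from up towards the robot's side (-x of v_fixture).
- clamp_handle (a joint): Red toggle handle, rad: 0 = fully upright, clamped (it stops at -0.03); about 1.3 at the start = laid back away from the shaft, open. Turns about a level axis along x of v_fixture through handle_pivot. 1 to 2 N at the grip moves it, up to about 10 N as the foot meets the shaft; it stays where it is left.
- handle_pivot (a point): The handle's hinge axis, fixed, at x 0, y 68, z -54 mm of v_fixture, axes as v_fixture.
- handle_grip (a point): Point on the axis of the red handle (round, 17 mm thick) 88 mm from its pivot, 28 mm from its free end: pinch it here along x of v_fixture; it may pivot between the pads. It moves on an arc of 88 mm radius: at handle value q it is at y 68 + 88 cos q, z -54 - 88 sin q mm of v_fixture.
- clamp_arm (a joint): Steel clamp arm, rad: 0 = level over the shaft; about 0.93 at the start = raised clear of it. A link drives it from the handle, so that its last travel is slow and strong (handle 0.5: arm 0.18; handle 0.2: arm 0.03) and it locks with the handle upright. Clamped on the flat it reads about 0.02; if the foot sits on the full round instead it stays above 0.04.
- rubber_foot: Black rubber foot, 17 mm across, under the end of the clamp arm; origin in the middle of its underside. Clamped it is at x 0, y 85, z 34 mm of v_fixture, pressing on the flat with some 5 N. It does not turn or shift the shaft, so the flat must be right before clamping.
- notebook: blue spiral notebook, 148 x 109 x 14 mm, bystander; origin at the centre of its underside
- spanner_17: steel spanner, 202 mm long, bystander
- pliers: red-handled pliers, 175 mm long, bystander
- caliper: digital caliper, 235 mm long, bystander
- blank_flange: steel disc-shaped blank flange, 55 mm across, bystander

How it is judged:
On the way:
1. the shaft lies in the V-blocks with its nose against the end stop (within 3 mm) and its flat facing up (within 0.12 rad), the fingers off it and the clamp still open (angle between shaft's own y axis and vertical below 0.12 rad and z of shaft in the frame of v_fixture below 0.003 m and y of shaft_mid in the frame of v_fixture below 0.077 m and contact force between the fingers and shaft below 0.1 N and value of joint clamp_handle above 0.8 rad), for 0.2 s.
At the end, for the whole second after the job is handed in: The shaft lies in both V-blocks, nose within 3 mm of the stop, flat up within 0.12 rad (7 degrees); handle upright (below 0.1 rad), arm down (below 0.035 rad), foot pressing on the shaft with over 1 N; all at rest, and the listed bystanders moved less than 30 mm (angle between shaft's own y axis and vertical below 0.12 rad and z of shaft in the frame of v_fixture below 0.003 m and y of shaft_mid in the frame of v_fixture below 0.077 m and angle between the z axis of shaft and the z axis of v_fixture, either way round below 0.03 rad and value of joint clamp_handle below 0.1 rad and value of joint clamp_arm below 0.035 rad and contact force between rubber_foot and shaft above 1 N and linear speed of shaft below 0.01 m/s); the robot touches nothing.
It fails at once if the shaft is lifted out of its V-blocks (its middle more than 12 mm above its seat) (y of shaft_mid in the frame of v_fixture above 0.087 m).
It fails at once if a bystander is displaced by more than 30 mm (distance of any of notebook, spanner_17, pliers, caliper, blank_flange from where it was at the start of the episode above 0.03 m).
It also fails if it takes over 72 s, if anything falls off the work surface, if the arm or the gripper's body presses on something with over 40 N, if the wrist force passes 120 N, or if a joint passes its speed limit or range.

ROBOT

A 6-joint arm with a two-finger parallel gripper is mounted at the origin on a cart in front of the work surface, level with it; the furniture and walls round the work are solid. World frame = base frame: x ahead of the robot, y to its left, z up, the work surface at z = 0. Lengths are in m, angles in rad, forces in N, time in s.
With the tool pointing down it reaches from about 0.35 to 0.775 m from the base axis. Payload 5.5 kg.
Tool frame: the origin (TCP) lies midway between the tips of the shut fingers; the grasp point (between the pads) lies 19 mm behind it; z points along the fingers, y is the line along which they close (so a half turn about z gives the same grasp; the last joint's range is limited). The gripper opens to 85 mm and grips with 20 to 120 N. Pads are 22 mm wide; open, the fingers measure 114 mm over their backs; the gripper's body (76 mm by 85 mm) begins 54 mm behind the grasp point. The pads swing forward as they close: fully open they stand 13 mm farther back than shut.
Start: joints at [-1.394, 0.313, 0.046, 1.304, 0, 1.431], TCP at [0.179, -0.546, 0.194] pointing down, gripper open.
Joint ranges: [-2.76, 2.76], [-0.86, 1.69], [-1.03, 1.26], [-2.2, 2.34], [-1.47, 1.5], [-3.14, 3.14]. Speed limits (rad/s): [2.57, 2.57, 3.14, 3.14, 3.14, 3.14].

INTERFACE

Orientations are given as a unit quaternion [w, x, y, z].
In Python, from workcell import env gives the robot as it stands. The module is installed in compiled form; this text tells all that it offers.
- The arm moves only by the tool carry_out, never from a script. Its argument "series" is a list of rows, each an object with "delta_rot": the turn, a rotation vector about the world's x, y, z normalised to -1 to 1, where 1 is 0.1 rad, a list of three; "travel": the shift along the world's x, y, z normalised to -1 to 1, where 1 is 0.025 m, a list of three; "fingers": the closure, from -1 (fully open) to 1 (shut). In form: [{"delta_rot": [ax, ay, az], "travel": [tx, ty, tz], "fingers": fingers}, ...]. A call has 1 to 5 rows; each row shifts and turns the commanded pose from where the row before left it; what a row does not reach is not made up. A row lasts 1/8 s, in which the tool goes at most 62.5 mm and 10.7 degrees, less where a joint would pass 70% of its speed; a pose out of reach is approached as far as the arm can. A call with a number of a shift or a turn outside -1 to 1 is refused whole. A call with a gripper value outside its range is refused whole. The fingers move at their own pace and stop on an object; "squeeze" is the grip in N (left out, the last holds). Time passes only in rows, so rows that do not move let the fingers close. It gives the time, the measured TCP pose, the force, the opening and the grip force at its end, in the units of the state.
- env.get_state(): the state, without advancing time (a new reading comes with each control period).
- env.read_camera(name): name is "side" or "top" or "wrist"; returns a dict with "color" (480x640x3 uint8, red, green, blue), "fx", "fy", "cx", "cy" (pixels), "world_from_camera" (4x4, takes a point from camera to world coordinates); the wrist camera has in their place "hand_eye" (4x4, takes a point from camera to tool coordinates, whose origin is the TCP and whose axes are the flange's). Camera axes: x right, y up, looking along -z (the intrinsics and any distortion apply to the point x, -y, -z); pixel columns grow to the right and rows downward; lengths in m; the calibration is good to about 2 mm. A picture is of the moment at which its call begins: read the wrist's pose just before it. There is no depth.
- env.hand_in(): hands the job in; it is judged then, once.
The state is a dict: "clock": time; "joint_pos": joint angles; "qvel": joint speeds; "tau": joint torques, N m; "tcp_pos": TCP position; "orientation": TCP orientation; "wrist_force": force on the tool from outside, world axes, zero at the start; "ft_torque": the same for the moment, N m; "finger_gap": finger opening in m; "grip_force": force on a finger pad.
Only numpy, scipy, OpenCV 4.12 (cv2) and the standard library are available. Lean on these libraries where they do the work, as an engineer would, in place of code of your own. Each camera call takes 0.05 s, during which the arm holds its last target. There are 200 camera calls.

## Working session

There is one attempt and no reset: what is moved stays moved. The work goes in short steps, Python scripts to look and compute and a tool call to move; the robot and the scene stay as the last step left them, time stands still between calls to the robot, and variables do not carry over. Pictures are saved under pics/ and viewed, at most 10 in all, crops included, and the job is handed in when it is done.

Besides the shell and the picture viewer there is one more tool, called after ">>>" as a command line: name --argument value ..., lists and objects as JSON in quotes. carry_out: Moves the arm, as the interface text tells. Its arguments: {"type":"object","properties":{"series":{"type":"array","items":{"type":"object","properties":{"delta_rot":{"type":"array","items":{"type":"number"}},"travel":{"type":"array","items":{"type":"number"}},"fingers":{"type":"number"}}}},"squeeze":{"type":"number"}},"required":["series"]}

```bash
mkdir -p pics; cat > h.py <<'E'
import numpy as np, cv2
from workcell import env
def cam(n,f=None):
    s=env.get_state(); r=env.read_camera(n)
    if f: cv2.imwrite('pics/'+f,r['color'][:,:,::-1])
    K=np.array([[r['fx'],0,r['cx']],[0,r['fy'],r['cy']],[0,0,1.]])
    return r,K,s
def ray(r,K,T,u,v):
    p=np.linalg.inv(K)@[u,v,1.]; d=T[:3,:3]@[p[0],-p[1],-p[2]]; return T[:3,3],d
def onplane(r,K,T,u,v,z):
    o,d=ray(r,K,T,u,v); return o+d*(z-o[2])/d[2]
def proj(K,T,P):
    c=np.linalg.inv(T)@np.append(P,1); q=K@[c[0],-c[1],-c[2]]; return q[:2]/q[2]
E
python3 - <<'E'
from h import *
for n in('top','side'):
    r,K,s=cam(n,n+'0.png'); print(K[0,0],K[1,1],K[:2,2],np.round(r['world_from_camera'],3).tolist(),[k for k in r if k!='color'])
print(s)
E
```

```text
450.4073136390792 450.4073136390792 [322.33871024 228.49290851] [[-0.039, 0.978, -0.205, 0.288], [-0.999, -0.037, 0.013, 0.013], [0.005, 0.206, 0.979, 1.433], [0.0, 0.0, 0.0, 1.0]] ['fx', 'fy', 'cx', 'cy', 'world_from_camera']
551.7576802571247 551.7576802571247 [326.0972921  244.67283294] [[0.974, 0.157, -0.161, 0.307], [-0.225, 0.66, -0.716, -1.039], [-0.007, 0.734, 0.679, 1.091], [0.0, 0.0, 0.0, 1.0]] ['fx', 'fy', 'cx', 'cy', 'world_from_camera']
{'clock': 0.05, 'joint_pos': array([-1.39360746e+00,  3.13955769e-01,  4.49632393e-02,  1.30358763e+00,
        1.06889551e-05,  1.43123263e+00]), 'qvel': array([-2.24479847e-03, -2.10479689e-03,  6.89251848e-04, -3.16750899e-04,
        4.74299693e-04, -8.95521489e-05]), 'tau': array([ 3.28959140e-03, -4.82155502e+01,  2.99548388e+01,  1.32252419e-02,
       -2.26046436e-04, -1.07973952e-05]), 'tcp_pos': array([ 0.1790134 , -0.54581454,  0.19282788]), 'orientation': array([-8.91859469e-04,  9.87484278e-01,  1.57714948e-01, -1.14347397e-05]), 'wrist_force': array([-0.03113251, -0.07508691, -0.51459972]), 'ft_torque': array([-0.04496878,  0.0566249 ,  0.02317426]), 'grip_force': 0.0, 'finger_gap': 0.08572242599546637}
```

View pics/top0.png

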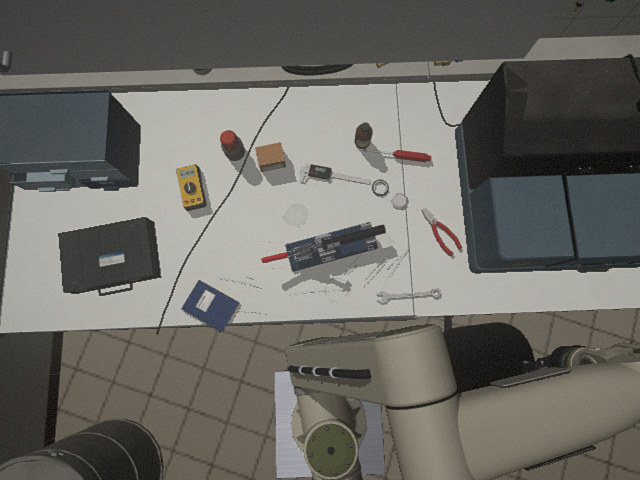

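View pics/side0.png

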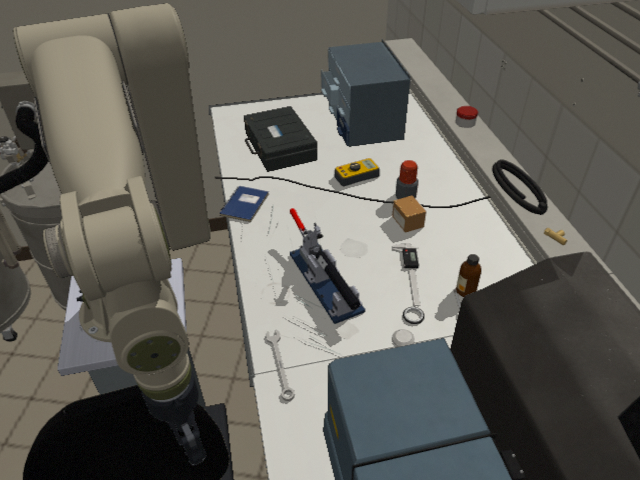

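The top view shows the fixture at about (335,247) px, with the red handle tip at (263,260) and the shaft end at (384,229). In the side view the fixture is at about (327,283). I'll zoom both.

```bash
python3 - <<'E'
import cv2,numpy as np
a=cv2.imread('pics/top0.png')[212:282,252:402]; b=cv2.imread('pics/side0.png')[200:330,275:375]
a=cv2.resize(a,None,fx=5,fy=5,interpolation=3);print(a.shape)
cv2.imwrite('pics/c1.png',a); cv2.imwrite('pics/c2.png',cv2.resize(b,None,fx=4.5,fy=4.5,interpolation=3))
E
```

```text
(350, 750, 3)
```

View pics/c1.png

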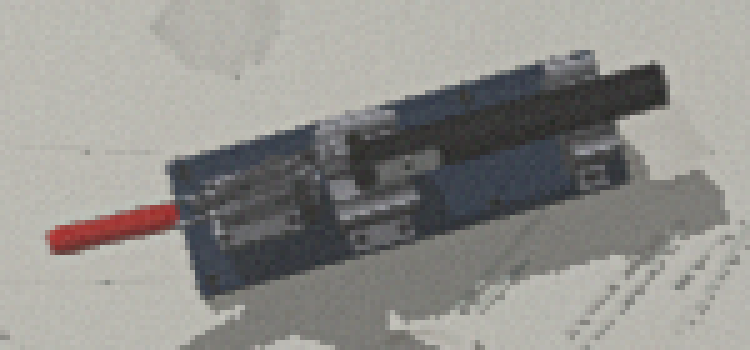

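View pics/c2.png

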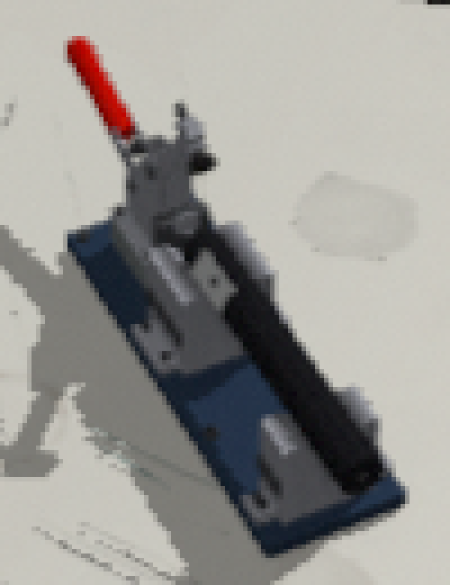

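The top crop shows plate corners at (168,162), (207,298) and (632,183), the flat at about (410,163), and the shaft's right end at about (665,82). The side crop shows plate corners at (70,238), (268,550) and (405,490).

```bash
cat >> h.py <<'E'
def F(p,P): # fixture mm -> world
    x,y,th=p; c,s=np.cos(th),np.sin(th); a=np.asarray(P,float)/1000
    return np.array([x+c*a[0]+s*a[2], y+s*a[0]-c*a[2], a[1]])
E
python3 - <<'E'
from h import *
from scipy.optimize import least_squares
t,Kt,_=cam('top'); s,Ks,_=cam('side'); Tt,Ts=t['world_from_camera'],s['world_from_camera']
ct=lambda u,v:np.array([252+u/5-.4,212+v/5-.4]); cs=lambda u,v:np.array([275+u/4.5-.4,200+v/4.5-.4])
obs=[(Kt,Tt,ct(168,162),(45,12,-90)),(Kt,Tt,ct(205,299),(-45,12,-90)),(Kt,Tt,ct(632,183),(-45,12,195)),
(Ks,Ts,cs(70,236),(-45,12,-90)),(Ks,Ts,cs(268,548),(-45,12,195)),(Ks,Ts,cs(405,488),(45,12,195))]
f=lambda p:np.concatenate([proj(K,T,F(p,P))-q for K,T,q,P in obs])
r=least_squares(f,[.5,0,.2]); p=r.x; print(p,np.round(r.fun,1))
np.save('p.npy',p)
def inF(w): d=w[:2]-p[:2]; c,s_=np.cos(p[2]),np.sin(p[2]); return 1000*np.array([c*d[0]+s_*d[1],w[2],s_*d[0]-c*d[1]])
for n,q,z in [('flat c',ct(410,163),.08),('tailtop',ct(665,80),.082),('handle tip',ct(50,240),.09)]: print(n,inF(onplane(t,Kt,Tt,*q,z)))
print('flat side',inF(onplane(s,Ks,Ts,*cs(213,280),.08)),'tail c',inF(onplane(s,Ks,Ts,*cs(365,478),.075)))
for P in [(0,75,101),(0,75,0),(0,68,-54)]: print(P,F(p,P))
for q in(1.3,1.2,.0): print(q,F(p,(0,68+88*np.cos(q),-54-88*np.sin(q))))
# residual check: predicted flat projections vs roll / nose offset
ob=[(Kt,Tt,ct(410,163)),(Ks,Ts,cs(213,280))]
g=lambda v:np.concatenate([proj(K,T,F(p,(-10*np.sin(v[0]),75+10*np.cos(v[0]),v[1]+34)))-q for K,T,q in ob])
r=least_squares(g,[.8,25]);print('roll,nose',r.x,r.fun)
E
```

```text
[0.51690646 0.01875865 0.22809268] [-0.5 -0.  -0.8 -0.3  0.1 -0.5 -1.2 -0.5 -0.2  0.3  0.8  1.4]
flat c [-7.66173562 80.         55.65352686]
tailtop [  0.66257509  82.         220.42253772]
handle tip [   2.37130451   90.         -166.2618851 ]
flat side [-8.45899566 80.         51.96962129] tail c [  0.97506036  75.         220.47242942]
(0, 75, 101) [ 0.53974458 -0.07962539  0.075     ]
(0, 75, 0) [0.51690646 0.01875865 0.075     ]
(0, 68, -54) [0.50469598 0.07136002 0.068     ]
1.3 [0.48552256 0.15395695 0.0915399 ]
1.2 [0.48614974 0.15125511 0.09988748]
0.0 [0.50469598 0.07136002 0.156     ]
roll,nose [ 0.93973517 20.22919249] [-0.40540016  0.19914809  0.50540501  0.25221526]
```

The fit is consistent: nose about 20 mm short, roll about 0.94 rad. I'll move above the gap and turn the gripper so it closes across the shaft.

>>> carry_out --series '[{"delta_rot":[0,0,0.987],"travel":[0.35,1,1],"fingers":-1},{"delta_rot":[0,0,0.987],"travel":[0.35,1,1],"fingers":-1},{"delta_rot":[0,0,0.987],"travel":[0.35,1,0.28],"fingers":-1},{"delta_rot":[0,0,0.987],"travel":[0.35,1,0],"fingers":-1},{"delta_rot":[0,0,0.987],"travel":[0.35,1,0],"fingers":-1}]' --squeeze 60

```text
clock: 0.82
tcp_pos: [0.2231, -0.4206, 0.2508]
orientation: [0.0, 0.918, 0.396, 0.0]
wrist_force: [0.3, -0.6, 0.1]
finger_gap: 0.0856
grip_force: 0.0
```

>>> carry_out --series '[{"delta_rot":[0,0,0.987],"travel":[0.35,1,0],"fingers":-1},{"delta_rot":[0,0,0.987],"travel":[0.35,1,0],"fingers":-1},{"delta_rot":[0,0,0.987],"travel":[0.35,1,0],"fingers":-1},{"delta_rot":[0,0,0.987],"travel":[0.987,0.81,0],"fingers":-1},{"delta_rot":[0,0,0.987],"travel":[0.987,0.81,0],"fingers":-1}]'

```text
clock: 1.45
tcp_pos: [0.2989, -0.3052, 0.2508]
orientation: [0.0, 0.794, 0.608, 0.0]
wrist_force: [-0.4, 0.0, -0.4]
finger_gap: 0.0852
grip_force: 0.0
```

>>> carry_out --series '[{"delta_rot":[0,0,0.987],"travel":[0.987,0.81,0],"fingers":-1},{"delta_rot":[0,0,0.987],"travel":[0.987,0.81,0],"fingers":-1},{"delta_rot":[0,0,0.987],"travel":[0.987,0.81,0],"fingers":-1},{"delta_rot":[0,0,0.987],"travel":[0.987,0.81,0],"fingers":-1},{"delta_rot":[0,0,0.987],"travel":[0.987,0.81,0],"fingers":-1}]'

```text
clock: 2.08
tcp_pos: [0.4225, -0.2039, 0.2506]
orientation: [-0.0, 0.621, 0.784, -0.0]
wrist_force: [0.5, -0.4, -0.1]
finger_gap: 0.0856
grip_force: 0.0
```

>>> carry_out --series '[{"delta_rot":[0,0,0],"travel":[0.987,0.81,0],"fingers":-1},{"delta_rot":[0,0,0],"travel":[0.987,0.81,0],"fingers":-1},{"delta_rot":[0,0,0],"travel":[0.987,0.81,0],"fingers":-1},{"delta_rot":[0,0,0],"travel":[0.987,0.81,0],"fingers":-1},{"delta_rot":[0,0,0],"travel":[0.987,0.81,0],"fingers":-1}]'

```text
clock: 2.7
tcp_pos: [0.5459, -0.1026, 0.2505]
orientation: [-0.0, 0.623, 0.783, -0.0]
wrist_force: [-0.2, -0.4, -0.4]
finger_gap: 0.0854
grip_force: 0.0
```

```bash
cat >> h.py <<'E'
from scipy.spatial.transform import Rotation as R
def wT(r,s):
    q=s['orientation']; M=np.eye(4); M[:3,:3]=R.from_quat([q[1],q[2],q[3],q[0]]).as_matrix(); M[:3,3]=s['tcp_pos']; return M@r['hand_eye']
E
python3 - <<'E'
from h import *
r,K,s=cam('wrist','w1.png'); T=wT(r,s); p=np.load('p.npy')
print(s['tcp_pos'],s['orientation'],s['joint_pos'],s['clock'],r['hand_eye'].round(3).tolist())
for P in [(0,75,101),(0,75,0),(-45,12,195),(-30,72,56),(-30,72,156),(30,72,156)]: print(P,proj(K,T,F(p,P)))
E
```

```text
[ 0.54585015 -0.1026192   0.25051593] [-1.36359310e-04  6.22641124e-01  7.82507514e-01 -5.40027252e-05] [-3.30363289e-01  2.66458567e-01  1.20411166e-01  1.42504207e+00
 -1.03614831e-05  1.01386352e+00] 2.7 [[0.001, 0.96, 0.282, 0.071], [1.0, -0.001, -0.002, -0.0], [-0.001, 0.282, -0.96, -0.181], [0.0, 0.0, 0.0, 1.0]]
(0, 75, 101) [312.1863433  178.02118694]
(0, 75, 0) [312.06627655  61.72886496]
(-45, 12, 195) [274.20288171 250.96696369]
(-30, 72, 56) [279.56655354 128.57314252]
(-30, 72, 156) [282.12653072 233.03481901]
(30, 72, 156) [342.37007748 233.01368876]
```

View pics/w1.png

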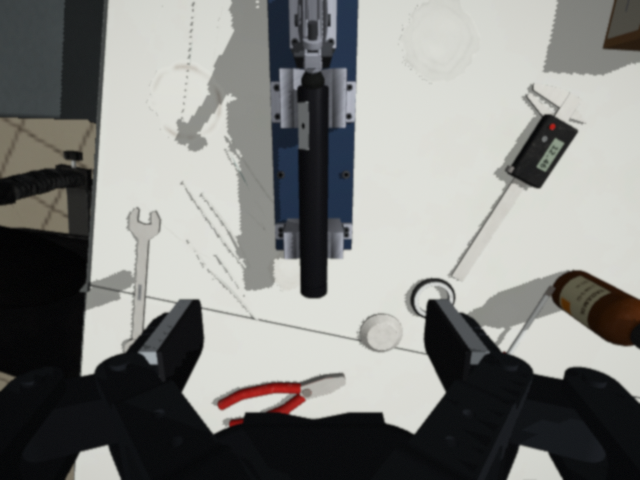

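The wrist view confirms the fit: shaft centred at column 313 against 312 predicted, plate corner at (277,250), and the flat visible at (303,125). Next I'll measure the roll from brightness profiles.

```bash
python3 - <<'E'
from h import *
im=cv2.imread('pics/w1.png',0)
for a,b in((106,112),(112,118),(118,124),(124,130),(130,136),(136,142),(142,148),(148,156),(180,190)): print(a,im[a:b,292:334].mean(0).astype(int).tolist())
print(im[60:110:2,298:330:3])
r,K,s=cam('wrist'); T=wT(r,s); p=np.load('p.npy')
for x in(-14,0,14):
  for z in(20,40,60,74,110,220): print(x,z,proj(K,T,F(p,(x,75,z))).round(1),end=' ')
print(im[270:305,313].tolist())
E
```

```text
106 [55, 57, 66, 72, 73, 78, 89, 96, 98, 99, 98, 99, 99, 99, 97, 87, 62, 36, 23, 21, 23, 23, 23, 25, 29, 32, 33, 31, 27, 23, 20, 17, 16, 15, 16, 27, 55, 83, 95, 91, 74, 64]
112 [54, 56, 66, 72, 75, 80, 89, 96, 98, 99, 99, 99, 99, 99, 99, 97, 84, 52, 27, 22, 22, 22, 23, 25, 28, 31, 32, 30, 27, 23, 19, 17, 16, 15, 16, 27, 55, 84, 95, 89, 72, 60]
118 [55, 55, 64, 71, 73, 77, 86, 95, 98, 96, 91, 90, 95, 98, 99, 98, 85, 53, 27, 21, 21, 22, 23, 25, 27, 30, 31, 29, 26, 22, 19, 16, 16, 16, 15, 27, 55, 84, 97, 91, 72, 59]
124 [45, 45, 51, 56, 58, 65, 80, 92, 93, 80, 56, 47, 67, 89, 98, 98, 85, 53, 27, 21, 21, 21, 22, 24, 26, 28, 29, 28, 25, 22, 18, 17, 16, 15, 16, 24, 43, 63, 69, 66, 54, 47]
130 [30, 30, 30, 30, 33, 45, 70, 90, 98, 99, 99, 99, 99, 100, 99, 96, 80, 48, 25, 20, 21, 21, 22, 23, 26, 28, 29, 28, 25, 22, 18, 18, 17, 16, 16, 19, 28, 36, 41, 42, 43, 45]
136 [30, 30, 30, 30, 32, 42, 65, 88, 98, 99, 99, 100, 99, 99, 98, 90, 69, 41, 23, 20, 20, 21, 22, 23, 25, 26, 27, 26, 24, 22, 19, 17, 16, 15, 15, 21, 33, 43, 48, 49, 48, 48]
142 [33, 34, 35, 37, 41, 49, 68, 88, 97, 98, 98, 98, 99, 99,
[... 1444 characters left out ...]
 [ 52  57  72  98  25  23  30  32  20  15  53]
 [ 86  94  98  89  23  23  29  32  20  15  54]
 [ 89 100  99  87  23  24  30  32  20  15  53]
 [ 89  99  99  86  22  22  30  31  20  16  56]]
-14 20 [292.8  88.2] -14 40 [293.1 112. ] -14 60 [293.4 135. ] -14 74 [293.6 150.6] -14 110 [294.1 189.3] -14 220 [295.4 294.9] 0 20 [308.6  88.3] 0 40 [308.7 112. ] 0 60 [308.7 135. ] 0 74 [308.7 150.6] 0 110 [308.8 189.3] 0 220 [308.9 294.9] 14 20 [324.4  88.3] 14 40 [324.2 112.1] 14 60 [324. 135.] 14 74 [323.8 150.7] 14 110 [323.5 189.3] 14 220 [322.4 294.9] [17, 18, 17, 17, 17, 19, 17, 18, 19, 17, 19, 18, 19, 19, 18, 17, 17, 16, 14, 15, 17, 17, 16, 19, 16, 17, 24, 63, 137, 198, 219, 222, 222, 222, 222]
```

```bash
python3 - <<'E'
from h import *
r,K,s=cam('wrist','w2.png'); T=wT(r,s); p=np.load('p.npy'); print(s['tcp_pos'],s['orientation'],s['qvel'].round(4),s['clock'])
im=cv2.imread('pics/w2.png',0)
for a,b in((112,124),(180,190),(200,210)): print(a,im[a:b,288:334].mean(0).astype(int).tolist())
print(im[94:156,302].tolist())
for P in [(0,75,101),(-45,12,195),(45,12,195)]: print(P,proj(K,T,F(p,P)))
E
```

```text
[ 0.54681983 -0.10171004  0.24996442] [-2.26712165e-04  6.21511895e-01  7.83404649e-01  2.62610899e-04] [-0.0375 -0.0261 -0.0317  0.0129 -0.0246 -0.0333] 2.8
112 [81, 71, 62, 55, 57, 66, 72, 74, 79, 89, 96, 98, 98, 98, 98, 98, 99, 97, 87, 64, 37, 23, 21, 21, 22, 23, 25, 28, 31, 31, 29, 26, 22, 19, 17, 16, 15, 17, 29, 57, 85, 95, 90, 71, 60, 63]
180 [47, 47, 48, 47, 47, 47, 47, 46, 41, 28, 15, 9, 8, 9, 10, 12, 13, 14, 15, 16, 17, 17, 19, 19, 20, 20, 22, 23, 24, 25, 24, 22, 20, 18, 17, 15, 15, 16, 27, 40, 46, 47, 47, 47, 47, 47]
200 [46, 46, 46, 46, 46, 46, 46, 46, 42, 32, 17, 9, 9, 9, 10, 11, 12, 13, 15, 16, 17, 18, 18, 18, 19, 20, 21, 22, 24, 23, 22, 20, 18, 17, 17, 15, 16, 18, 29, 41, 46, 47, 47, 46, 47, 47]
[13, 12, 11, 11, 12, 13, 14, 21, 41, 70, 90, 98, 99, 100, 100, 99, 99, 100, 99, 99, 99, 99, 100, 100, 99, 99, 100, 99, 97, 86, 64, 41, 31, 30, 41, 62, 84, 96, 100, 99, 99, 100, 100, 100, 99, 101, 100, 100, 100, 99, 100, 99, 99, 99, 95, 79, 50, 24, 12, 12, 11, 10]
(0, 75, 101) [310.97143284 178.89682801]
(-45, 12, 195) [272.94127693 251.66164854]
(45, 12, 195) [349.36830886 251.83123458]
```

>>> carry_out --series '[{"delta_rot":[0.198,-0.852,0],"travel":[-0.413,-0.12,-0.427],"fingers":-1},{"delta_rot":[0.198,-0.852,0],"travel":[-0.413,-0.12,-0.427],"fingers":-1},{"delta_rot":[0.198,-0.852,0],"travel":[-0.413,-0.12,-0.427],"fingers":-1},{"delta_rot":[0.198,-0.852,0],"travel":[-0.413,-0.12,-0.427],"fingers":-1},{"delta_rot":[0.198,-0.852,0],"travel":[-0.413,-0.12,-0.427],"fingers":-1}]'

```text
clock: 3.48
tcp_pos: [0.4924, -0.1189, 0.1972]
orientation: [0.136, 0.608, 0.763, 0.171]
wrist_force: [-0.1, 0.5, 0.2]
finger_gap: 0.0855
grip_force: 0.0
```

>>> carry_out --series '[{"delta_rot":[0.198,-0.852,0],"travel":[-0.413,-0.12,-0.427],"fingers":-1},{"delta_rot":[0,0,0],"travel":[0,0,0],"fingers":-1},{"delta_rot":[0,0,0],"travel":[0,0,0],"fingers":-1}]'

```text
clock: 3.85
tcp_pos: [0.4839, -0.1226, 0.188]
orientation: [0.162, 0.602, 0.755, 0.203]
wrist_force: [-0.6, 0.2, 0.2]
finger_gap: 0.0855
grip_force: 0.0
```

```bash
python3 - <<'E'
from h import *
s=env.get_state(); q=s['orientation']; M=R.from_quat([q[1],q[2],q[3],q[0]]).as_matrix()
print(s['tcp_pos'],M.round(3),s['joint_pos'].round(2))
E
```

```text
[ 0.48393263 -0.12261162  0.18800857] [[-0.224  0.843  0.489]
 [ 0.975  0.194  0.111]
 [-0.001  0.502 -0.865]] [-0.69 -0.18 -0.63  0.77  0.41  0.72]
```

>>> carry_out --series '[{"delta_rot":[0,0,0],"travel":[0.418,0.109,-0.754],"fingers":-1},{"delta_rot":[0,0,0],"travel":[0.418,0.109,-0.754],"fingers":-1},{"delta_rot":[0,0,0],"travel":[0.418,0.109,-0.754],"fingers":-1},{"delta_rot":[0,0,0],"travel":[0.418,0.109,-0.754],"fingers":-1},{"delta_rot":[0,0,0],"travel":[0.418,0.109,-0.754],"fingers":-1}]'

```text
clock: 4.47
tcp_pos: [0.5383, -0.1083, 0.0933]
orientation: [0.162, 0.6, 0.756, 0.203]
wrist_force: [-0.3, -0.7, -0.9]
finger_gap: 0.0855
grip_force: 0.0
```

>>> carry_out --series '[{"delta_rot":[0,0,0],"travel":[0.418,0.109,-0.754],"fingers":-1},{"delta_rot":[0,0,0],"travel":[0.418,0.109,-0.754],"fingers":-1},{"delta_rot":[0,0,0],"travel":[0,0,0],"fingers":-1},{"delta_rot":[0,0,0],"travel":[0,0,0],"fingers":-1}]'

```text
clock: 4.97
tcp_pos: [0.5576, -0.1026, 0.0557]
orientation: [0.162, 0.601, 0.756, 0.203]
wrist_force: [-0.4, -0.9, -0.2]
finger_gap: 0.0852
grip_force: 0.0
```

>>> carry_out --series '[{"delta_rot":[0,0,0],"travel":[0,0,0],"fingers":1},{"delta_rot":[0,0,0],"travel":[0,0,0],"fingers":1},{"delta_rot":[0,0,0],"travel":[0,0,0],"fingers":1},{"delta_rot":[0,0,0],"travel":[0,0,0],"fingers":1},{"delta_rot":[0,0,0],"travel":[0,0,0],"fingers":1}]' --squeeze 50

```text
clock: 5.6
tcp_pos: [0.5564, -0.1024, 0.0548]
orientation: [0.161, 0.601, 0.756, 0.203]
wrist_force: [0.2, 0.5, 0.4]
finger_gap: -0.0001
grip_force: 0.0
```

```bash
python3 - <<'E'
from h import *
r,K,s=cam('wrist','w3.png'); t,_,_=cam('side'); c=t['color'][180:340,250:400,::-1]
cv2.imwrite('pics/m3.png',np.hstack([cv2.resize(cv2.imread('pics/w3.png'),(427,320)),cv2.resize(c,(300,320),interpolation=3)]))
print(s['finger_gap'],s['tcp_pos'])
E
```

```text
-6.326878909948744e-05 [ 0.55638872 -0.10241669  0.05478977]
```

View pics/m3.png

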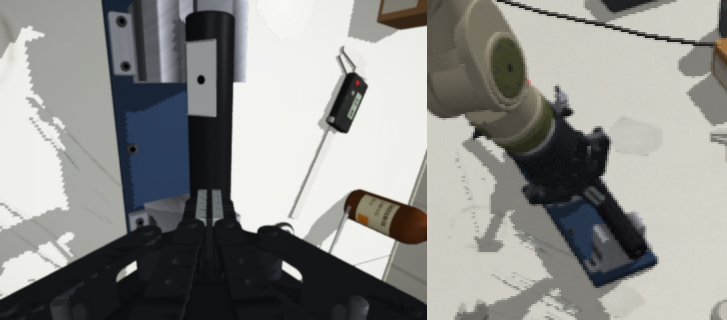

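The fingers shut in front of the shaft without gripping it: tips at (210,195) in the left panel, shaft still seated behind them, flat visible at (200,80). I'll check the projections to find the offset.

```bash
python3 - <<'E'
from h import *
r,K,s=cam('wrist','w4.png'); T=wT(r,s); p=np.load('p.npy')
print('K',K[0,0],K[:2,2],'tcp in wrist',proj(K,T,s['tcp_pos']))
im=cv2.imread('pics/w4.png')
def ln(a,b,c):
    cv2.line(im,*[tuple(int(round(v)) for v in proj(K,T,F(p,q))) for q in(a,b)],c,1)
for x in(-14,14): ln((x,75,22),(x,75,150),(0,255,255))
for x in(-45,45): ln((x,12,30),(x,12,150),(0,255,0))
ln((-30,72,56),(30,72,56),(0,0,255)); 
t,Kt,_=cam('side'); Tt=t['world_from_camera']; c=t['color'][:,:,::-1].copy()
for P in[s['tcp_pos'],F(p,(0,75,101)),F(p,(0,75,0)),F(p,(0,75,220))]:
    u=proj(Kt,Tt,P); print(u); cv2.circle(c,tuple(int(round(v)) for v in u),1,(0,255,0),-1)
cv2.imwrite('pics/m4.png',np.hstack([im[:,150:500],cv2.resize(c[200:330,290:390],(369,480),interpolation=3)]))
E
```

```text
K 375.50753861124554 [313.42670231 236.30935754] tcp in wrist [311.92897902 269.62895876]
[341.61688547 284.84097348]
[333.23918867 274.20186495]
[316.38356755 249.99960175]
[355.26337836 305.82545399]
```

View pics/m4.png

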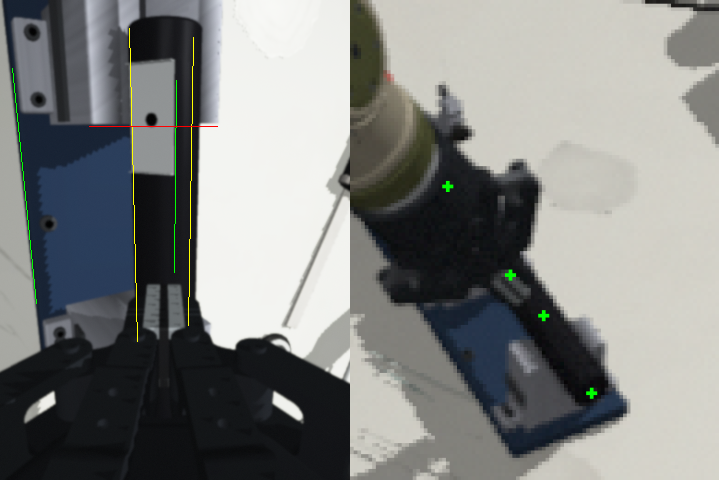

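The camera geometry suggests the real fingertips are 30–40 mm short of the stated TCP. I'll open partway, advance 15 mm along the tool axis, check the forces, then continue.

>>> carry_out --series '[{"delta_rot":[0,0,0],"travel":[0,0,0],"fingers":-0.4},{"delta_rot":[0,0,0],"travel":[0,0,0],"fingers":-0.4},{"delta_rot":[0,0,0],"travel":[0,0,0],"fingers":-0.4},{"delta_rot":[0,0,0],"travel":[0,0,0],"fingers":-0.4}]'

```text
clock: 6.3
tcp_pos: [0.5564, -0.1023, 0.0547]
orientation: [0.161, 0.601, 0.756, 0.203]
wrist_force: [0.5, -0.9, -0.1]
finger_gap: 0.0597
grip_force: 0.0
```

>>> carry_out --series '[{"delta_rot":[0,0,0],"travel":[0.098,0.022,-0.173],"fingers":-0.4},{"delta_rot":[0,0,0],"travel":[0.098,0.022,-0.173],"fingers":-0.4},{"delta_rot":[0,0,0],"travel":[0.098,0.022,-0.173],"fingers":-0.4},{"delta_rot":[0,0,0],"travel":[0,0,0],"fingers":-0.4}]'

```text
clock: 6.8
tcp_pos: [0.5635, -0.1004, 0.041]
orientation: [0.161, 0.601, 0.756, 0.203]
wrist_force: [0.2, 0.9, -0.1]
finger_gap: 0.0599
grip_force: 0.0
```

```bash
python3 - <<'E'
from h import *
r,K,s=cam('wrist','w5.png'); t,_,_=cam('side','s5.png'); c=cv2.imread('pics/s5.png')[225:315,300:400]
cv2.imwrite('pics/m5.png',np.hstack([cv2.imread('pics/w5.png')[:,150:500],cv2.resize(c,(440,480),interpolation=3)]))
E
```

```text
(no output)
```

View pics/m5.png

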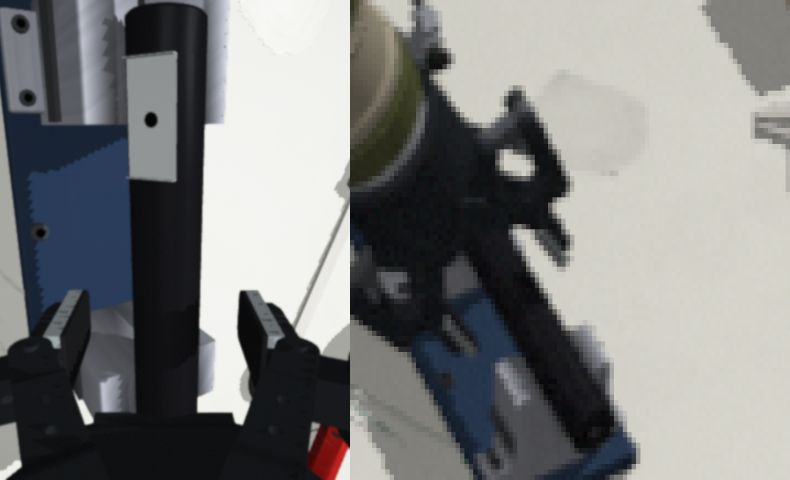

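The fingers straddle the shaft, with tips at columns 88 and 240 and the shaft centred at 167, and the tips are only level with its axis. Before going 18 mm deeper I'll check the position along the groove numerically.

```bash
python3 - <<'E'
from h import *
r,K,s=cam('wrist'); T=wT(r,s); p=np.load('p.npy')
print(s['tcp_pos'])
for dz in (0,-10,-20):   # camera shifted along tool z hypothetically
  T2=T.copy(); M=T@np.linalg.inv(r['hand_eye']); T2[:3,3]-=M[:3,2]*dz/1000
  print(dz,[(proj(K,T2,F(p,P))-[150,0]).round(0).tolist() for P in [(30,72,56),(30,72,156),(30,72,184),(-30,72,156),(0,75,20),(-14,75,74),(14,75,110),(-14,75,110),(-45,12,110)]])
E
```

```text
[ 0.56371593 -0.10057868  0.04154683]
0 [[223.0, 127.0], [214.0, 341.0], [212.0, 390.0], [96.0, 382.0], [163.0, 16.0], [130.0, 179.0], [192.0, 259.0], [132.0, 272.0], [18.0, 242.0]]
-10 [[227.0, 127.0], [216.0, 353.0], [214.0, 404.0], [92.0, 399.0], [163.0, 7.0], [127.0, 183.0], [194.0, 268.0], [130.0, 282.0], [10.0, 249.0]]
-20 [[231.0, 127.0], [220.0, 367.0], [217.0, 420.0], [86.0, 419.0], [163.0, -4.0], [124.0, 187.0], [196.0, 278.0], [127.0, 294.0], [2.0, 256.0]]
```

>>> carry_out --series '[{"delta_rot":[0,0,0],"travel":[0.117,0.027,-0.208],"fingers":-0.4},{"delta_rot":[0,0,0],"travel":[0.117,0.027,-0.208],"fingers":-0.4},{"delta_rot":[0,0,0],"travel":[0.16,0.038,-0.18],"fingers":-0.4},{"delta_rot":[0,0,0],"travel":[0,0,0],"fingers":-0.4},{"delta_rot":[0,0,0],"travel":[0,0,0],"fingers":-0.4}]'

```text
clock: 7.58
tcp_pos: [0.5736, -0.0983, 0.0267]
orientation: [0.161, 0.601, 0.756, 0.203]
wrist_force: [0.3, -0.1, 0.2]
finger_gap: 0.0602
grip_force: 0.0
```

>>> carry_out --series '[{"delta_rot":[0,0,0],"travel":[0,0,0],"fingers":1},{"delta_rot":[0,0,0],"travel":[0,0,0],"fingers":1},{"delta_rot":[0,0,0],"travel":[0,0,0],"fingers":1},{"delta_rot":[0,0,0],"travel":[0,0,0],"fingers":1}]' --squeeze 50

```text
clock: 8.07
tcp_pos: [0.5729, -0.0987, 0.0269]
orientation: [0.161, 0.602, 0.756, 0.203]
wrist_force: [-5.2, -1.9, 4.3]
finger_gap: 0.0267
grip_force: 48.7
```

>>> carry_out --series '[{"delta_rot":[0,0,0],"travel":[-0.034,0.146,0],"fingers":1},{"delta_rot":[0,0,0],"travel":[-0.034,0.146,0],"fingers":1},{"delta_rot":[0,0,0],"travel":[-0.034,0.146,0],"fingers":1},{"delta_rot":[0,0,0],"travel":[-0.034,0.146,0],"fingers":1},{"delta_rot":[0,0,0],"travel":[0,0,0],"fingers":1}]'

```text
clock: 8.7
tcp_pos: [0.5699, -0.0855, 0.0269]
orientation: [0.162, 0.602, 0.755, 0.202]
wrist_force: [-4.3, -5.7, 1.6]
finger_gap: 0.0269
grip_force: 49.0
```

>>> carry_out --series '[{"delta_rot":[0,0,0],"travel":[-0.0136,0.0584,0],"fingers":1},{"delta_rot":[0,0,0],"travel":[0,0,0],"fingers":1}]'

```text
clock: 8.95
tcp_pos: [0.5696, -0.0844, 0.0269]
orientation: [0.162, 0.602, 0.755, 0.202]
wrist_force: [-4.3, -5.5, 1.5]
finger_gap: 0.0266
grip_force: 49.0
```

>>> carry_out --series '[{"delta_rot":[0,0,0],"travel":[-0.0136,0.0584,0],"fingers":1},{"delta_rot":[0,0,0],"travel":[0,0,0],"fingers":1}]'

```text
clock: 9.2
tcp_pos: [0.5692, -0.083, 0.0269]
orientation: [0.162, 0.602, 0.755, 0.202]
wrist_force: [-4.9, -5.8, 1.4]
finger_gap: 0.0264
grip_force: 49.0
```

>>> carry_out --series '[{"delta_rot":[0,0,0],"travel":[-0.0136,0.0584,0],"fingers":1},{"delta_rot":[0,0,0],"travel":[0,0,0],"fingers":1}]'

```text
clock: 9.45
tcp_pos: [0.5689, -0.0815, 0.0269]
orientation: [0.162, 0.602, 0.755, 0.202]
wrist_force: [-4.8, -6.7, 1.6]
finger_gap: 0.0266
grip_force: 49.0
```

>>> carry_out --series '[{"delta_rot":[0,0,0],"travel":[-0.0136,0.0584,0],"fingers":1},{"delta_rot":[0,0,0],"travel":[0,0,0],"fingers":1}]'

```text
clock: 9.7
tcp_pos: [0.5686, -0.0801, 0.0269]
orientation: [0.162, 0.602, 0.755, 0.202]
wrist_force: [-4.7, -5.1, 1.7]
finger_gap: 0.0264
grip_force: 49.0
```

>>> carry_out --series '[{"delta_rot":[0,0,0],"travel":[-0.0136,0.0584,0],"fingers":1},{"delta_rot":[0,0,0],"travel":[0,0,0],"fingers":1}]'

```text
clock: 9.95
tcp_pos: [0.5683, -0.0787, 0.0269]
orientation: [0.162, 0.602, 0.755, 0.201]
wrist_force: [-3.5, -6.6, 1.8]
finger_gap: 0.0263
grip_force: 49.0
```

>>> carry_out --series '[{"delta_rot":[0,0,0],"travel":[-0.0136,0.0584,0],"fingers":1},{"delta_rot":[0,0,0],"travel":[0,0,0],"fingers":1}]'

```text
clock: 10.2
tcp_pos: [0.5683, -0.0789, 0.0269]
orientation: [0.163, 0.603, 0.755, 0.2]
wrist_force: [-2.3, -11.8, -1.7]
finger_gap: 0.0267
grip_force: 49.1
```

```bash
python3 - <<'E'
import numpy as np
t=np.linspace(-.52,.53,16); rho=.0554; c,s=.9741,.2261
for a,b in zip(t,t[1:]):
    dx=-rho*(np.sin(b)-np.sin(a)); dz=-rho*(np.cos(b)-np.cos(a)); print(np.round(np.array([c*dx,s*dx,dz])/.025,3).tolist())
print(np.round([-s*.7,c*.7],3))
E
```

```text
[-0.134, -0.031, -0.072]
[-0.138, -0.032, -0.063]
[-0.142, -0.033, -0.052]
[-0.145, -0.034, -0.042]
[-0.148, -0.034, -0.032]
[-0.15, -0.035, -0.021]
[-0.151, -0.035, -0.01]
[-0.151, -0.035, 0.001]
[-0.151, -0.035, 0.012]
[-0.149, -0.035, 0.022]
[-0.148, -0.034, 0.033]
[-0.145, -0.034, 0.044]
[-0.142, -0.033, 0.054]
[-0.138, -0.032, 0.064]
[-0.133, -0.031, 0.074]
[-0.158  0.682]
```

>>> carry_out --series '[{"delta_rot":[-0.158,0.682,0],"travel":[-0.134,-0.031,-0.072],"fingers":1},{"delta_rot":[-0.158,0.682,0],"travel":[-0.138,-0.032,-0.063],"fingers":1},{"delta_rot":[-0.158,0.682,0],"travel":[-0.142,-0.033,-0.052],"fingers":1}]' --squeeze 55

```text
clock: 10.58
tcp_pos: [0.5586, -0.0811, 0.023]
orientation: [0.099, 0.616, 0.772, 0.12]
wrist_force: [1.4, -10.9, -4.7]
finger_gap: 0.0261
grip_force: 54.3
```

>>> carry_out --series '[{"delta_rot":[-0.158,0.682,0],"travel":[-0.145,-0.034,-0.042],"fingers":1},{"delta_rot":[-0.158,0.682,0],"travel":[-0.148,-0.034,-0.032],"fingers":1},{"delta_rot":[-0.158,0.682,0],"travel":[-0.15,-0.035,-0.021],"fingers":1}]'

```text
clock: 10.95
tcp_pos: [0.5482, -0.0835, 0.0212]
orientation: [0.035, 0.623, 0.781, 0.039]
wrist_force: [1.1, -9.2, -1.6]
finger_gap: 0.0264
grip_force: 54.6
```

Forces are small, so I'll continue the roll.

>>> carry_out --series '[{"delta_rot":[-0.158,0.682,0],"travel":[-0.151,-0.035,-0.01],"fingers":1},{"delta_rot":[-0.158,0.682,0],"travel":[-0.151,-0.035,0.001],"fingers":1},{"delta_rot":[-0.158,0.682,0],"travel":[-0.151,-0.035,0.012],"fingers":1},{"delta_rot":[-0.158,0.682,0],"travel":[-0.149,-0.035,0.022],"fingers":1}]'

```text
clock: 11.45
tcp_pos: [0.5335, -0.0868, 0.0219]
orientation: [-0.052, 0.621, 0.779, -0.07]
wrist_force: [1.1, -9.3, 3.1]
finger_gap: 0.0265
grip_force: 55.1
```

>>> carry_out --series '[{"delta_rot":[-0.158,0.682,0],"travel":[-0.148,-0.034,0.033],"fingers":1},{"delta_rot":[-0.158,0.682,0],"travel":[-0.145,-0.034,0.044],"fingers":1},{"delta_rot":[-0.158,0.682,0],"travel":[-0.142,-0.033,0.054],"fingers":1},{"delta_rot":[-0.158,0.682,0],"travel":[-0.138,-0.032,0.064],"fingers":1},{"delta_rot":[-0.158,0.682,0],"travel":[-0.133,-0.031,0.074],"fingers":1}]'

```text
clock: 12.08
tcp_pos: [0.5157, -0.091, 0.0283]
orientation: [-0.159, 0.602, 0.755, -0.205]
wrist_force: [1.3, -9.4, 3.2]
finger_gap: 0.0265
grip_force: 55.0
```

>>> carry_out --series '[{"delta_rot":[0,0,0],"travel":[0,0,0],"fingers":1},{"delta_rot":[0,0,0],"travel":[0,0,0],"fingers":1}]'

```text
clock: 12.32
tcp_pos: [0.5151, -0.0911, 0.0276]
orientation: [-0.159, 0.602, 0.755, -0.205]
wrist_force: [0.5, -10.8, 1.3]
finger_gap: 0.0264
grip_force: 55.7
```

```bash
cat >> h.py <<'E'
def flat(n):
    r,K,s=cam('wrist',n); T=wT(r,s); p=np.load('p.npy'); q=s['orientation']; M=R.from_quat([q[1],q[2],q[3],q[0]]).as_matrix()
    print('tcp',s['tcp_pos'].round(4),'tilt',np.arctan2(-(M[0,2]*.9741+M[1,2]*.2261),-M[2,2]).round(3),s['wrist_force'].round(1))
    g=cv2.cvtColor(r['color'],cv2.COLOR_RGB2GRAY)
    for z in(18,25,34,42,50,60,75,85):
        a=[proj(K,T,F(p,(x,75,z))) for x in(-14,14)]; v=int(round((a[0][1]+a[1][1])/2))
        print(z,v,np.round([a[0][0],a[1][0]]),g[max(v,0),int(a[0][0])-12:int(a[1][0])+14:2].tolist() if 0<=v<480 else '')
E
python3 -c "
from h import *
flat('w6.png')"
```

```text
tcp [ 0.5151 -0.0911  0.0276] tilt 0.525 [  0.5 -10.8   1.3]
18 67 [274. 353.] [112, 96, 100, 213, 231, 231, 231, 231, 232, 232, 232, 232, 232, 232, 232, 232, 232, 232, 232, 232, 232, 232, 232, 232, 232, 232, 233, 233, 233, 232, 232, 211, 75, 26, 25, 25, 24, 23, 23, 22, 21, 20, 20, 19, 20, 17, 17, 16, 26, 84, 103, 105]
25 91 [275. 352.] [83, 80, 103, 215, 231, 231, 231, 231, 231, 232, 231, 232, 232, 232, 232, 232, 232, 232, 232, 232, 232, 232, 232, 232, 232, 232, 232, 232, 232, 232, 229, 135, 30, 25, 25, 25, 23, 24, 21, 23, 21, 20, 20, 19, 19, 17, 16, 20, 72, 103, 106, 99]
34 121 [276. 351.] [84, 75, 104, 215, 231, 231, 231, 231, 231, 231, 231, 230, 171, 33, 11, 12, 10, 11, 19, 137, 228, 231, 232, 231, 231, 232, 231, 232, 232, 231, 195, 47, 25, 25, 24, 24, 23, 22, 22, 22, 19, 20, 19, 19, 17, 16, 22, 73, 104, 107, 102]
42 147 [277. 351.] [83, 75, 72, 162, 230, 231, 231, 231, 231, 231, 231, 231, 231, 231, 231, 231, 231, 232, 231, 231, 231, 231, 231, 231, 231, 231, 231, 231, 231, 231, 195, 47, 24, 25, 24, 23, 22, 22, 21, 20, 20, 20, 19, 20, 18, 17, 36, 94, 108, 109]
50 172 [277. 350.] [
[... 173 characters left out ...]
, 23, 22, 21, 21, 19, 19, 18, 16, 30, 88, 109, 111, 97]
60 201 [278. 349.] [168, 168, 162, 79, 16, 17, 18, 18, 20, 21, 23, 22, 22, 24, 24, 24, 26, 24, 26, 26, 26, 27, 27, 28, 31, 33, 32, 31, 30, 29, 29, 27, 26, 24, 24, 23, 21, 22, 21, 22, 19, 19, 19, 15, 21, 51, 57, 57, 58]
75 243 [279. 348.] [168, 168, 164, 96, 20, 17, 18, 20, 21, 20, 22, 21, 24, 23, 24, 24, 25, 26, 26, 26, 26, 27, 28, 29, 31, 31, 31, 29, 29, 26, 27, 26, 24, 23, 22, 23, 22, 21, 20, 20, 19, 19, 18, 24, 52, 58, 58, 58]
85 269 [280. 347.] [167, 168, 164, 90, 18, 16, 20, 20, 20, 22, 24, 23, 24, 24, 24, 25, 24, 26, 27, 27, 27, 28, 29, 30, 32, 31, 30, 28, 28, 27, 25, 24, 24, 23, 23, 22, 22, 20, 21, 18, 18, 17, 24, 52, 58, 58, 58]
```

The flat computes to within about 0.03 rad of up, with the dimple at z = 34 mm, so the nose is at the stop. I'll release and back out along the tool axis.

>>> carry_out --series '[{"delta_rot":[0,0,0],"travel":[0,0,0],"fingers":-0.4},{"delta_rot":[0,0,0],"travel":[0,0,0],"fingers":-0.4},{"delta_rot":[0,0,0],"travel":[0,0,0],"fingers":-0.4},{"delta_rot":[0,0,0],"travel":[0,0,0],"fingers":-0.4},{"delta_rot":[0,0,0],"travel":[0,0,0],"fingers":-0.4}]'

```text
clock: 13.0
tcp_pos: [0.5141, -0.0874, 0.0271]
orientation: [-0.162, 0.601, 0.756, -0.203]
wrist_force: [-0.1, -0.1, -0.3]
finger_gap: 0.0597
grip_force: 0.0
```

>>> carry_out --series '[{"delta_rot":[0,0,0],"travel":[0.39,0.09,0.692],"fingers":-0.4},{"delta_rot":[0,0,0],"travel":[0.39,0.09,0.692],"fingers":-0.4},{"delta_rot":[0,0,0],"travel":[0.39,0.09,0.692],"fingers":-0.4},{"delta_rot":[0,0,0],"travel":[0.39,0.09,0.692],"fingers":-0.4},{"delta_rot":[0,0,0],"travel":[0,0,0],"fingers":-0.4}]'

```text
clock: 13.62
tcp_pos: [0.5543, -0.0786, 0.0971]
orientation: [-0.16, 0.602, 0.756, -0.203]
wrist_force: [1.3, -0.7, -0.2]
finger_gap: 0.0593
grip_force: 0.0
```

```bash
python3 -c "
from h import *
flat('w7.png')"
```

```text
tcp [ 0.5543 -0.0786  0.0971] tilt 0.522 [ 1.3 -0.7 -0.2]
18 97 [289. 335.] [147, 132, 116, 92, 152, 228, 230, 230, 230, 230, 230, 230, 230, 230, 230, 231, 231, 230, 231, 230, 195, 50, 27, 24, 23, 22, 21, 21, 20, 18, 21, 65, 100, 103, 96, 99, 109]
25 111 [289. 335.] [140, 128, 104, 84, 147, 228, 230, 230, 230, 230, 230, 230, 230, 230, 230, 231, 231, 230, 230, 230, 195, 50, 27, 26, 23, 21, 20, 22, 19, 17, 21, 68, 99, 103, 91, 95]
34 129 [289. 335.] [130, 112, 91, 80, 162, 228, 230, 230, 230, 214, 93, 15, 15, 84, 214, 230, 230, 230, 230, 222, 126, 28, 26, 24, 23, 21, 20, 18, 17, 17, 54, 101, 106, 91, 83, 92]
42 145 [289. 334.] [135, 115, 87, 75, 153, 228, 230, 230, 230, 230, 230, 230, 230, 230, 230, 230, 230, 230, 229, 218, 125, 29, 26, 24, 22, 20, 21, 19, 19, 18, 57, 103, 107, 86, 77, 87]
50 160 [290. 334.] [140, 117, 85, 71, 118, 220, 230, 230, 230, 229, 230, 230, 229, 230, 230, 230, 230, 230, 230, 226, 126, 28, 25, 24, 23, 21, 21, 20, 20, 20, 61, 100, 108, 82, 74, 87]
60 178 [290. 334.] [168, 168, 168, 168, 142, 38, 18, 19, 20, 22, 24, 25, 25, 24, 26, 29, 29, 34, 38, 37, 34, 31, 25, 25, 21, 23, 21, 20, 17, 17, 26, 37, 37, 38, 38]
75 205 [290. 334.] [162, 168, 168, 168, 139, 32, 18, 21, 21, 22, 25, 26, 24, 25, 27, 28, 32, 35, 36, 34, 31, 27, 25, 22, 23, 21, 20, 17, 17, 33, 58, 60, 59, 58, 59]
85 222 [291. 333.] [168, 168, 168, 161, 138, 45, 17, 19, 21, 24, 23, 25, 25, 26, 26, 29, 33, 35, 35, 34, 31, 26, 25, 23, 21, 22, 19, 19, 16, 36, 58, 58, 59, 59, 59]
```

>>> carry_out --series '[{"delta_rot":[0,0,0],"travel":[0,0,1],"fingers":-0.4},{"delta_rot":[0.197,-0.847,0],"travel":[-0.1,0,1],"fingers":-0.4},{"delta_rot":[0.197,-0.847,0],"travel":[-0.1,0,1],"fingers":-0.4},{"delta_rot":[0.197,-0.847,0],"travel":[-0.1,0,1],"fingers":-0.4},{"delta_rot":[0.197,-0.847,0],"travel":[-0.1,0,0.2],"fingers":-0.4}]'

```text
clock: 14.3
tcp_pos: [0.5431, -0.0788, 0.2024]
orientation: [-0.053, 0.62, 0.78, -0.068]
wrist_force: [-0.1, 0.3, -0.4]
finger_gap: 0.06
grip_force: 0.0
```

>>> carry_out --series '[{"delta_rot":[0.197,-0.847,0],"travel":[-0.1,0,0],"fingers":-0.4},{"delta_rot":[0.197,-0.847,0],"travel":[-0.1,0,0],"fingers":-0.4},{"delta_rot":[0,0,0],"travel":[0,0,0],"fingers":-0.4},{"delta_rot":[0,0,0],"travel":[0,0,0],"fingers":-0.4}]'

```text
clock: 14.8
tcp_pos: [0.5378, -0.0787, 0.201]
orientation: [-0.002, 0.623, 0.782, -0.002]
wrist_force: [-0.1, -0.3, 0.3]
finger_gap: 0.06
grip_force: 0.0
```

```bash
python3 -c "
from h import *
flat('w8.png')
im=cv2.imread('pics/w8.png'); cv2.imwrite('pics/c8.png',cv2.resize(im[0:260,180:450],None,fx=2.2,fy=2.2,interpolation=3))
s=env.get_state();print(s['joint_pos'].round(2),s['orientation'])"
```

```text
tcp [ 0.5378 -0.0787  0.201 ] tilt 0.005 [-0.1 -0.3  0.3]
18 112 [298. 334.] [136, 119, 98, 72, 66, 79, 72, 30, 17, 47, 26, 16, 19, 22, 23, 24, 26, 27, 29, 29, 27, 26, 23, 19, 26, 89, 105, 89, 91, 104, 118]
25 121 [298. 334.] [130, 118, 98, 72, 64, 77, 74, 32, 24, 106, 80, 19, 14, 18, 19, 22, 23, 22, 22, 24, 23, 29, 25, 17, 29, 92, 105, 84, 87, 102, 116]
34 133 [298. 333.] [119, 101, 79, 64, 66, 81, 66, 17, 58, 193, 218, 218, 218, 189, 60, 22, 85, 199, 218, 217, 217, 185, 43, 19, 62, 105, 91, 74, 87, 104, 123]
42 144 [298. 333.] [125, 102, 74, 60, 61, 80, 70, 19, 57, 193, 218, 218, 218, 218, 217, 218, 218, 218, 217, 218, 218, 186, 42, 20, 69, 108, 87, 67, 79, 101, 126]
50 154 [298. 333.] [127, 104, 75, 58, 58, 78, 67, 19, 50, 191, 217, 217, 218, 217, 218, 217, 217, 217, 218, 217, 216, 160, 33, 20, 70, 111, 85, 65, 83, 105, 128]
60 167 [298. 333.] [35, 36, 36, 36, 34, 35, 30, 14, 12, 11, 14, 16, 20, 20, 22, 22, 25, 25, 29, 28, 24, 20, 19, 21, 42, 55, 55, 56, 55, 55, 56]
75 185 [299. 333.] [55, 55, 55, 55, 55, 55, 51, 23, 11, 12, 13, 16, 19, 21, 22, 22, 24, 25, 28, 28, 22, 21, 18, 21, 46, 55, 55, 53, 55, 54]
85 197 [299. 333.] [54, 55, 54, 54, 55, 53, 52, 26, 10, 12, 14, 16, 18, 19, 21, 22, 22, 25, 28, 27, 23, 20, 18, 20, 47, 54, 53, 54, 55, 54]
[-0.29  0.26 -0.02  1.31 -0.    1.05] [-0.00183427  0.62263466  0.78250913 -0.00147513]
```

View pics/c8.png

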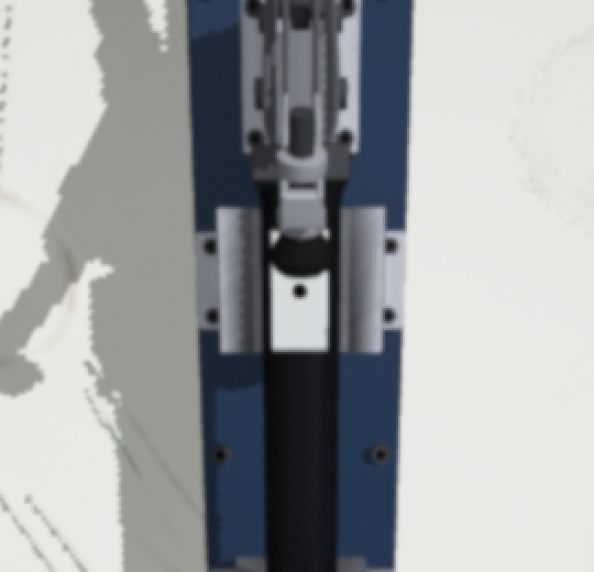

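The view shows the flat up, at crop columns 271–328 against the shaft at 264–338, with the dimple at (300,291). I'll measure the remaining roll at sub-pixel level.

```bash
python3 - <<'E'
from h import *
g=cv2.imread('pics/w8.png',0).astype(float)
def edge(prof,lo,hi,lev):
    for i in range(lo,hi):
        a,b=prof[i],prof[i+1]
        if (a-lev)*(b-lev)<=0 and a!=b: return i+(lev-a)/(b-a)
fl=g[140:156].mean(0); print('flat',edge(fl,296,315,115),edge(fl,318,334,115))
for a,b in((166,172),(180,190),(190,200)):
    f=g[a:b].mean(0); l=f[288:294].mean();r=f[338:344].mean(); print(a,edge(f,294,310,(l+11)/2),edge(f,320,340,(r+19)/2))
E
```

```text
flat 302.820819112628 328.81541218637994
166 299.0906432748538 333.6745098039216
180 299.4561143984221 333.37728310502285
190 299.6105072463768 333.31767337807605
```

Remaining roll is about -0.05 rad, within tolerance, and the nose is seated. Now to the handle.

>>> carry_out --series '[{"delta_rot":[0,0,0],"travel":[-0.209,0.931,0.1],"fingers":-0.4},{"delta_rot":[0,0,0],"travel":[-0.209,0.931,0],"fingers":-0.4},{"delta_rot":[0,0,0],"travel":[-0.209,0.931,0],"fingers":-0.4},{"delta_rot":[0,0,0],"travel":[-0.209,0.931,0],"fingers":-0.4},{"delta_rot":[0,0,0],"travel":[-0.209,0.931,0],"fingers":-0.4}]'

```text
clock: 15.48
tcp_pos: [0.5126, 0.0387, 0.2032]
orientation: [-0.002, 0.622, 0.783, -0.002]
wrist_force: [0.7, 0.0, 0.2]
finger_gap: 0.0595
grip_force: 0.0
```

>>> carry_out --series '[{"delta_rot":[0,0,0],"travel":[-0.209,0.931,0],"fingers":-0.4},{"delta_rot":[0,0,0],"travel":[-0.209,0.931,0],"fingers":-0.4},{"delta_rot":[0,0,0],"travel":[-0.209,0.931,0],"fingers":-0.4},{"delta_rot":[0,0,0],"travel":[-0.209,0.931,0],"fingers":-0.4},{"delta_rot":[0,0,0],"travel":[-0.209,0.931,0],"fingers":-0.4}]'

```text
clock: 16.1
tcp_pos: [0.4864, 0.1553, 0.2032]
orientation: [-0.002, 0.622, 0.783, -0.002]
wrist_force: [-0.2, -0.3, -1.4]
finger_gap: 0.0595
grip_force: 0.0
```

>>> carry_out --series '[{"delta_rot":[0,0,0],"travel":[0,0,0],"fingers":-0.4},{"delta_rot":[0,0,0],"travel":[0,0,0],"fingers":-0.4}]'

```text
clock: 16.35
tcp_pos: [0.4863, 0.154, 0.2034]
orientation: [-0.001, 0.622, 0.783, -0.002]
wrist_force: [-0.3, -0.3, 0.1]
finger_gap: 0.0599
grip_force: 0.0
```

```bash
cat >> h.py <<'E'
def red(n):
    r,K,s=cam('wrist',n); T=wT(r,s); p=np.load('p.npy'); c=r['color'].astype(int)
    m=(c[...,0]>110)&(c[...,1]<70)&(c[...,2]<70); m=m.astype(np.uint8)
    k,lab,st,ce=cv2.connectedComponentsWithStats(m); i=1+np.argmax(st[1:,4]); print('tcp',s['tcp_pos'].round(4),s['wrist_force'].round(1),'red bbox',st[i],'cent',ce[i])
    ys=np.where((lab==i).any(1))[0]
    for v in np.linspace(ys[0],ys[-1],6).astype(int): xs=np.where(lab[v]==i)[0]; print(v,xs.min(),xs.max())
    for q in(1.2,1.25,1.3,1.35): print(q,[proj(K,T,F(p,(0,68+L*np.cos(q),-54-L*np.sin(q)))).round(0).tolist() for L in(88,116)])
E
python3 -c "
from h import *
red('w9.png')"
```

```text
tcp [0.4863 0.154  0.2034] [-0.3 -0.3  0.1] red bbox [ 303  183   21   90 1658] cent [313.15379976 226.19420989]
183 308 318
200 303 323
218 304 322
236 304 322
254 305 323
272 311 315
1.2 [[313.0, 224.0], [312.0, 193.0]]
1.25 [[313.0, 221.0], [312.0, 189.0]]
1.3 [[313.0, 218.0], [313.0, 186.0]]
1.35 [[313.0, 216.0], [313.0, 183.0]]
```

>>> carry_out --series '[{"delta_rot":[0,0,0],"travel":[0,0,-0.845],"fingers":-0.4},{"delta_rot":[0,0,0],"travel":[0,0,-0.845],"fingers":-0.4},{"delta_rot":[0,0,0],"travel":[0,0,-0.845],"fingers":-0.4},{"delta_rot":[0,0,0],"travel":[0,0,-0.845],"fingers":-0.4},{"delta_rot":[0,0,0],"travel":[0,0,-0.845],"fingers":-0.4}]'

```text
clock: 17.02
tcp_pos: [0.4863, 0.1532, 0.0975]
orientation: [-0.001, 0.623, 0.782, -0.001]
wrist_force: [-0.0, 0.3, -1.2]
finger_gap: 0.06
grip_force: 0.0
```

>>> carry_out --series '[{"delta_rot":[0,0,0],"travel":[0,0,-0.845],"fingers":-0.4},{"delta_rot":[0,0,0],"travel":[0,0,-0.845],"fingers":-0.4},{"delta_rot":[0,0,0],"travel":[0,0,-0.845],"fingers":-0.4},{"delta_rot":[0,0,0],"travel":[0,0,0],"fingers":-0.4},{"delta_rot":[0,0,0],"travel":[0,0,0],"fingers":-0.4}]'

```text
clock: 17.65
tcp_pos: [0.4865, 0.1537, 0.0355]
orientation: [-0.001, 0.623, 0.782, -0.001]
wrist_force: [-0.1, 0.1, 0.3]
finger_gap: 0.0602
grip_force: 0.0
```

>>> carry_out --series '[{"delta_rot":[0,0,0],"travel":[0,0,0],"fingers":1},{"delta_rot":[0,0,0],"travel":[0,0,0],"fingers":1},{"delta_rot":[0,0,0],"travel":[0,0,0],"fingers":1},{"delta_rot":[0,0,0],"travel":[0,0,0],"fingers":1},{"delta_rot":[0,0,0],"travel":[0,0,0],"fingers":1}]' --squeeze 25

```text
clock: 18.27
tcp_pos: [0.4852, 0.1542, 0.0348]
orientation: [-0.002, 0.623, 0.783, -0.001]
wrist_force: [-2.7, -0.7, 1.8]
finger_gap: 0.0162
grip_force: 26.4
```

```bash
python3 - <<'E'
import numpy as np
t=np.linspace(1.3,-.02,14); c,s=.9741,.2261
for a,b in zip(t,t[1:]):
    dz=-.088*(np.sin(b)-np.sin(a)); dy=.088*(np.cos(b)-np.cos(a)); print(round(b,2),np.round(np.array([s*dz,-c*dz,dy])/.025,3).tolist())
E
```

```text
1.2 [0.026, -0.11, 0.339]
1.1 [0.033, -0.143, 0.326]
1.0 [0.04, -0.174, 0.309]
0.89 [0.047, -0.204, 0.289]
0.79 [0.054, -0.231, 0.267]
0.69 [0.06, -0.257, 0.241]
0.59 [0.065, -0.279, 0.213]
0.49 [0.069, -0.299, 0.183]
0.39 [0.073, -0.315, 0.151]
0.28 [0.076, -0.329, 0.118]
0.18 [0.079, -0.339, 0.083]
0.08 [0.08, -0.345, 0.047]
-0.02 [0.081, -0.348, 0.011]
```

>>> carry_out --series '[{"delta_rot":[0,0,0],"travel":[0.026,-0.11,0.339],"fingers":1},{"delta_rot":[0,0,0],"travel":[0.033,-0.143,0.326],"fingers":1},{"delta_rot":[0,0,0],"travel":[0.04,-0.174,0.309],"fingers":1}]'

```text
clock: 18.65
tcp_pos: [0.4877, 0.1431, 0.0594]
orientation: [-0.002, 0.623, 0.783, -0.002]
wrist_force: [-2.0, -0.4, -4.4]
finger_gap: 0.0158
grip_force: 26.3
```

>>> carry_out --series '[{"delta_rot":[0,0,0],"travel":[0.047,-0.204,0.289],"fingers":1},{"delta_rot":[0,0,0],"travel":[0.054,-0.231,0.267],"fingers":1},{"delta_rot":[0,0,0],"travel":[0.06,-0.257,0.241],"fingers":1}]'

```text
clock: 19.02
tcp_pos: [0.4919, 0.1256, 0.0793]
orientation: [-0.002, 0.623, 0.782, -0.001]
wrist_force: [-2.9, 0.7, -6.5]
finger_gap: 0.0164
grip_force: 25.8
```

Still gripped, with small forces. Continuing.

>>> carry_out --series '[{"delta_rot":[0,0,0],"travel":[0.065,-0.279,0.213],"fingers":1},{"delta_rot":[0,0,0],"travel":[0.069,-0.299,0.183],"fingers":1},{"delta_rot":[0,0,0],"travel":[0.073,-0.315,0.151],"fingers":1}]'

```text
clock: 19.4
tcp_pos: [0.4971, 0.1034, 0.0931]
orientation: [-0.002, 0.623, 0.783, -0.001]
wrist_force: [-5.0, 0.9, -4.1]
finger_gap: 0.0159
grip_force: 24.4
```

>>> carry_out --series '[{"delta_rot":[0,0,0],"travel":[0.076,-0.329,0.118],"fingers":1},{"delta_rot":[0,0,0],"travel":[0.079,-0.339,0.083],"fingers":1},{"delta_rot":[0,0,0],"travel":[0,0,0],"fingers":1}]'

```text
clock: 19.77
tcp_pos: [0.5012, 0.086, 0.0983]
orientation: [-0.001, 0.623, 0.782, -0.002]
wrist_force: [-5.7, -1.0, -1.5]
finger_gap: 0.0155
grip_force: 24.5
```

>>> carry_out --series '[{"delta_rot":[0,0,0],"travel":[0.08,-0.345,0.047],"fingers":1},{"delta_rot":[0,0,0],"travel":[0.081,-0.348,0.011],"fingers":1},{"delta_rot":[0,0,0],"travel":[0,0,0],"fingers":1}]'

```text
clock: 20.15
tcp_pos: [0.5052, 0.0686, 0.0996]
orientation: [-0.001, 0.623, 0.782, -0.002]
wrist_force: [-5.3, -0.5, -2.4]
finger_gap: 0.0137
grip_force: 23.5
```

>>> carry_out --series '[{"delta_rot":[0,0,0],"travel":[0.027,-0.117,0],"fingers":1},{"delta_rot":[0,0,0],"travel":[0.027,-0.117,0],"fingers":1},{"delta_rot":[0,0,0],"travel":[0,0,0],"fingers":1}]'

```text
clock: 20.52
tcp_pos: [0.5084, 0.0635, 0.1002]
orientation: [-0.0, 0.623, 0.782, -0.0]
wrist_force: [0.0, 0.2, 0.3]
finger_gap: 0.0002
grip_force: 0.0
```

```bash
python3 - <<'E'
from h import *
p=np.load('p.npy')
for n in('side','top'):
    t,K,s=cam(n,n+'10.png'); T=t['world_from_camera']; c=t['color'].astype(int)
    m=((c[...,0]>100)&(c[...,1]<60)&(c[...,2]<60))
    for q in(0,.1,.2,.3): print(n,q,[proj(K,T,F(p,(0,68+L*np.cos(q),-54-L*np.sin(q)))).round(1).tolist() for L in(60,88,116)])
    u=proj(K,T,F(p,(0,150,-54))); y,x=np.where(m); k=(abs(x-u[0])<40)&(abs(y-u[1])<40); print(k.sum(), x[k].min() if k.any() else '',x[k].max() if k.any() else '',y[k].min() if k.any() else '',y[k].max() if k.any() else '')
print(s['wrist_force'].round(1),s['tcp_pos'])
E
```

```text
side 0 [[307.4, 223.3], [307.1, 215.2], [306.8, 207.0]]
side 0.1 [[306.5, 222.1], [305.7, 213.5], [304.9, 204.7]]
side 0.2 [[305.6, 221.0], [304.4, 212.0], [303.2, 202.8]]
side 0.3 [[304.7, 220.2], [303.1, 210.8], [301.5, 201.3]]
13 303 306 219 227
top 0 [[297.4, 248.6], [296.9, 247.0], [296.4, 245.4]]
top 0.1 [[295.4, 249.1], [293.9, 247.8], [292.4, 246.5]]
top 0.2 [[293.5, 249.7], [291.0, 248.7], [288.5, 247.6]]
top 0.3 [[291.6, 250.3], [288.2, 249.6], [284.7, 248.8]]
0    
[-0.5 -0.1  1.1] [0.50795501 0.06369057 0.09993969]
```

The fingers slipped off near the end and shut in front of the handle. I'll lift, go behind it and push it forward with the shut fingers.

>>> carry_out --series '[{"delta_rot":[0,0,0],"travel":[0,0,0.867],"fingers":1},{"delta_rot":[0,0,0],"travel":[0,0,0.867],"fingers":1},{"delta_rot":[0,0,0],"travel":[0,0,0.867],"fingers":1},{"delta_rot":[0,0,0],"travel":[0,0,0.1],"fingers":1}]'

```text
clock: 21.12
tcp_pos: [0.5082, 0.064, 0.1684]
orientation: [0.0, 0.623, 0.783, -0.0]
wrist_force: [-0.1, -0.2, -1.0]
finger_gap: -0.0001
grip_force: 0.0
```

>>> carry_out --series '[{"delta_rot":[0,0,0],"travel":[-0.208,0.896,0],"fingers":1},{"delta_rot":[0,0,0],"travel":[-0.208,0.896,0],"fingers":1},{"delta_rot":[0,0,0],"travel":[-0.208,0.896,0],"fingers":1},{"delta_rot":[0,0,0],"travel":[0,0,0],"fingers":1}]'

```text
clock: 21.62
tcp_pos: [0.4903, 0.1322, 0.1659]
orientation: [-0.002, 0.622, 0.783, -0.002]
wrist_force: [-0.6, 0.5, 0.3]
finger_gap: 0.0002
grip_force: 0.0
```

```bash
sed -i 's/for q in(1.2,1.25,1.3,1.35)/for q in(-.02,.1,.2,.3,.4)/' h.py; python3 -c "
from h import *
red('w11.png')
im=cv2.imread('pics/w11.png'); t,K,s=cam('side','s11.png'); c=cv2.imread('pics/s11.png')[180:300,260:370]
cv2.imwrite('pics/m11.png',np.hstack([im[:,200:430],cv2.resize(c,(440,480),interpolation=3)]))"
```

```text
tcp [0.4903 0.1322 0.1659] [-0.6  0.5  0.3] red bbox [560 371   6   4  18] cent [562.5 372.5]
371 561 564
371 561 564
372 561 565
372 561 565
373 560 564
374 561 564
-0.02 [[313.0, 365.0], [313.0, 399.0]]
0.1 [[313.0, 349.0], [313.0, 375.0]]
0.2 [[313.0, 335.0], [313.0, 354.0]]
0.3 [[313.0, 320.0], [313.0, 331.0]]
0.4 [[313.0, 304.0], [313.0, 308.0]]
```

View pics/m11.png

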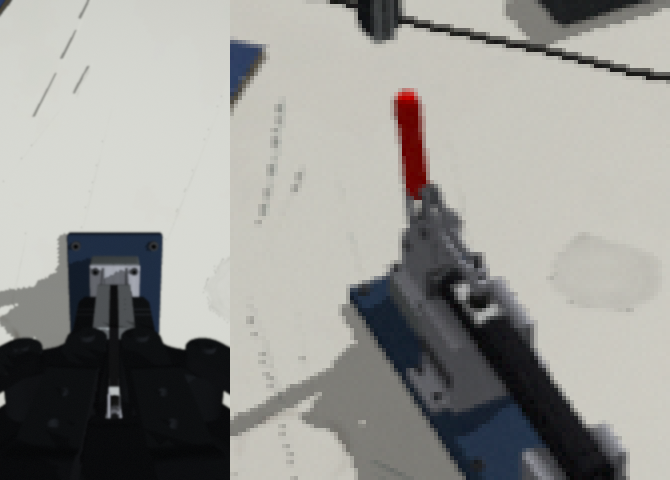

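The side view shows the handle nearly upright at about q = 0.15 (tip at (405,95)), the arm nearly down, and the gripper behind it and clear. I'll lower and push.

>>> carry_out --series '[{"delta_rot":[0,0,0],"travel":[0,0,-1],"fingers":1},{"delta_rot":[0,0,0],"travel":[0,0,-1],"fingers":1},{"delta_rot":[0,0,0],"travel":[0,0,0],"fingers":1}]'

```text
clock: 22.1
tcp_pos: [0.4895, 0.1301, 0.1149]
orientation: [-0.003, 0.623, 0.782, -0.003]
wrist_force: [0.9, -0.1, -0.0]
finger_gap: -0.0001
grip_force: 0.0
```

>>> carry_out --series '[{"delta_rot":[0,0,0],"travel":[0.063,-0.273,0],"fingers":1},{"delta_rot":[0,0,0],"travel":[0.063,-0.273,0],"fingers":1},{"delta_rot":[0,0,0],"travel":[0.063,-0.273,0],"fingers":1},{"delta_rot":[0,0,0],"travel":[0.063,-0.273,0],"fingers":1},{"delta_rot":[0,0,0],"travel":[0,0,0],"fingers":1}]'

```text
clock: 22.72
tcp_pos: [0.4978, 0.1032, 0.117]
orientation: [-0.001, 0.623, 0.782, -0.001]
wrist_force: [-0.6, 0.0, -0.9]
finger_gap: 0.0001
grip_force: 0.0
```

>>> carry_out --series '[{"delta_rot":[0,0,0],"travel":[0.027,-0.117,0],"fingers":1},{"delta_rot":[0,0,0],"travel":[0.027,-0.117,0],"fingers":1},{"delta_rot":[0,0,0],"travel":[0,0,0],"fingers":1}]'

```text
clock: 23.1
tcp_pos: [0.4988, 0.0978, 0.1168]
orientation: [-0.001, 0.623, 0.782, -0.001]
wrist_force: [-1.3, 0.1, -0.0]
finger_gap: 0.0001
grip_force: 0.1
```

>>> carry_out --series '[{"delta_rot":[0,0,0],"travel":[0.027,-0.117,0],"fingers":1},{"delta_rot":[0,0,0],"travel":[0.027,-0.117,0],"fingers":1},{"delta_rot":[0,0,0],"travel":[0,0,0],"fingers":1}]'

```text
clock: 23.48
tcp_pos: [0.5002, 0.0918, 0.1167]
orientation: [-0.001, 0.623, 0.782, -0.001]
wrist_force: [0.8, 0.1, -0.7]
finger_gap: 0.0
grip_force: 0.0
```

>>> carry_out --series '[{"delta_rot":[0,0,0],"travel":[0.027,-0.117,0],"fingers":1},{"delta_rot":[0,0,0],"travel":[0,0,0],"fingers":1}]'

```text
clock: 23.72
tcp_pos: [0.5007, 0.0893, 0.1168]
orientation: [-0.002, 0.623, 0.782, -0.001]
wrist_force: [-0.5, 2.1, -0.0]
finger_gap: 0.0
grip_force: 0.8
```

>>> carry_out --series '[{"delta_rot":[0,0,0],"travel":[0.018,-0.078,0],"fingers":1},{"delta_rot":[0,0,0],"travel":[0,0,0],"fingers":1}]'

```text
clock: 23.98
tcp_pos: [0.5008, 0.0891, 0.1168]
orientation: [-0.003, 0.622, 0.783, 0.0]
wrist_force: [-1.1, 7.0, 1.6]
finger_gap: 0.0
grip_force: 3.9
```

>>> carry_out --series '[{"delta_rot":[0,0,0],"travel":[0.018,-0.078,0],"fingers":1},{"delta_rot":[0,0,0],"travel":[0,0,0],"fingers":1}]'

```text
clock: 24.22
tcp_pos: [0.5008, 0.089, 0.1169]
orientation: [-0.004, 0.622, 0.783, 0.001]
wrist_force: [-2.4, 13.1, 3.0]
finger_gap: -0.0001
grip_force: 6.9
```

>>> carry_out --series '[{"delta_rot":[0,0,0],"travel":[0.018,-0.078,0],"fingers":1},{"delta_rot":[0,0,0],"travel":[0,0,0],"fingers":1}]'

```text
clock: 24.48
tcp_pos: [0.5008, 0.0889, 0.1169]
orientation: [-0.005, 0.621, 0.784, 0.003]
wrist_force: [-5.0, 19.6, 3.9]
finger_gap: 0.0
grip_force: 9.9
```

```bash
cat > hq.py <<'E'
from h import *
from scipy.optimize import minimize_scalar
p=np.load('p.npy')
for n in('side','top'):
    t,K,s=cam(n); T=t['world_from_camera']; c=t['color'].astype(int)
    m=((c[...,0]>90)&(c[...,1]<60)&(c[...,2]<60)); u=proj(K,T,F(p,(0,150,-54))); y,x=np.where(m); k=(abs(x-u[0])<30)&(abs(y-u[1])<30); x,y=x[k],y[k]
    print(n,k.sum(), (x.min(),x.max(),y.min(),y.max(),x[y<y.min()+4].mean(),x.mean(),y.mean()) if k.any() else '')
    for q in(0,.1,.15): print(q,[proj(K,T,F(p,(0,68+L*np.cos(q),-54-L*np.sin(q)))).round(1).tolist() for L in(60,88,116)])
E
python3 hq.py
```

```text
side 103 (np.int64(305), np.int64(310), np.int64(207), np.int64(230), np.float64(307.0), np.float64(306.8932038834951), np.float64(216.9126213592233))
0 [[307.4, 223.3], [307.1, 215.2], [306.8, 207.0]]
0.1 [[306.5, 222.1], [305.7, 213.5], [304.9, 204.7]]
0.15 [[306.0, 221.5], [305.1, 212.7], [304.1, 203.7]]
top 0 
0 [[297.4, 248.6], [296.9, 247.0], [296.4, 245.4]]
0.1 [[295.4, 249.1], [293.9, 247.8], [292.4, 246.5]]
0.15 [[294.4, 249.4], [292.5, 248.3], [290.4, 247.0]]
```

The handle is hard against its stop at 20 N, and the side view puts its tip at the q = 0 position. Backing off and up.

>>> carry_out --series '[{"delta_rot":[0,0,0],"travel":[-0.09,0.39,0],"fingers":1},{"delta_rot":[0,0,0],"travel":[-0.18,0.78,0],"fingers":1},{"delta_rot":[0,0,0],"travel":[-0.18,0.78,0.5],"fingers":1},{"delta_rot":[0,0,0],"travel":[0,0,1],"fingers":1},{"delta_rot":[0,0,0],"travel":[0,0,1],"fingers":1}]'

```text
clock: 25.2
tcp_pos: [0.4908, 0.1319, 0.1797]
orientation: [-0.001, 0.623, 0.783, -0.002]
wrist_force: [-0.1, 0.4, -0.5]
finger_gap: -0.0001
grip_force: 0.0
```

>>> carry_out --series '[{"delta_rot":[0,0,0],"travel":[0,0,1],"fingers":1},{"delta_rot":[0,0,0],"travel":[0,0,0],"fingers":1},{"delta_rot":[0,0,0],"travel":[0,0,0],"fingers":1}]'

```text
clock: 25.58
tcp_pos: [0.4907, 0.1318, 0.2035]
orientation: [-0.001, 0.623, 0.782, -0.002]
wrist_force: [0.6, -0.3, -0.9]
finger_gap: 0.0001
grip_force: 0.0
```

```bash
cat >> hq.py <<'E'
t,K,s=cam('top','t12.png'); T=t['world_from_camera']; g=cv2.cvtColor(t['color'],cv2.COLOR_RGB2GRAY)
for P in[(0,85,20),(0,85,45),(0,75,200)]: print(P,proj(K,T,F(p,P)).round(1))
a,b,d=[proj(K,T,F(p,P)) for P in((-14,84,48),(14,84,48),(0,75,200))]
for z in (42,48,54): print(z,[int(g[tuple(int(round(v)) for v in proj(K,T,F(p,(x,85,z)))[::-1])]) for x in range(-18,19,3)])
h=(lambda c:(c[...,0]>90)&(c[...,1]<60)&(c[...,2]<60))(t['color'].astype(int)); y,x=np.where(h[230:265,260:320]); print(len(x),x.mean()+260,y.mean()+230,x.min()+260,x.max()+260)
E
python3 hq.py
```

```text
side 91 (np.int64(305), np.int64(309), np.int64(207), np.int64(230), np.float64(307.1875), np.float64(306.7032967032967), np.float64(217.2087912087912))
0 [[307.4, 223.3], [307.1, 215.2], [306.8, 207.0]]
0.1 [[306.5, 222.1], [305.7, 213.5], [304.9, 204.7]]
0.15 [[306.0, 221.5], [305.1, 212.7], [304.1, 203.7]]
top 20 (np.int64(295), np.int64(300), np.int64(243), np.int64(251), np.float64(297.6666666666667), np.float64(297.4), np.float64(246.15))
0 [[297.4, 248.6], [296.9, 247.0], [296.4, 245.4]]
0.1 [[295.4, 249.1], [293.9, 247.8], [292.4, 246.5]]
0.15 [[294.4, 249.4], [292.5, 248.3], [290.4, 247.0]]
(0, 85, 20) [321.7 244.6]
(0, 85, 45) [329.6 242.4]
(0, 75, 200) [378. 230.]
42 [78, 51, 60, 83, 119, 113, 107, 115, 127, 137, 71, 84, 85]
48 [81, 59, 51, 125, 184, 178, 174, 180, 177, 106, 99, 73, 73]
54 [65, 49, 51, 106, 106, 76, 145, 111, 82, 58, 68, 78, 76]
20 297.4 245.8 295 300
```

```bash
python3 -c "
from workcell import env
print(env.hand_in())"
```

```text
the job is handed in; nothing more can be done
None
```

The job is handed in, but no verdict came back: the shaft is against the stop with its flat up to about 0.05 rad by camera, and the handle was pushed to its upright stop; the arm angle and foot force were not measured.

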